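# Index the turret stop of a drilling jig and butt the work against it

## Robot

A 6-joint arm with a two-finger parallel gripper is mounted at the origin on the work surface; the furniture and walls round the work are solid. World frame = base frame: x ahead of the robot, y to its left, z up, the work surface at z = 0. Lengths are in m, angles in rad, forces in N, time in s.
With the tool pointing down it reaches from about 0.425 to 0.95 m from the base axis. Payload 3.5 kg.
Tool frame: the origin (TCP) lies midway between the tips of the shut fingers; the grasp point (between the pads) lies 19 mm behind it; z points along the fingers, y is the line along which they close (so a half turn about z gives the same grasp; the last joint's range is limited). The gripper opens to 85 mm and grips with 20 to 120 N. Pads are 22 mm wide; open, the fingers measure 114 mm over their backs; the gripper's body (76 mm by 85 mm) begins 54 mm behind the grasp point. The pads swing forward as they close: fully open they stand 13 mm farther back than shut.
Start: joints at [0.987, 0.286, 1.577, -0, 1.279, -0.15], TCP at [0.284, 0.612, 0.209] pointing down, gripper open.
Joint ranges: [-2.77, 2.77], [-0.9, 2.22], [0.21, 2.48], [-1.53, 4.67], [0.24, 2.81], [-2.84, 2.84]. Speed limits (rad/s): [2.79, 2.79, 3.14, 3.14, 3.14, 3.14].

## Interface

Orientations are given as a unit quaternion [x, y, z, w].
In Python, from plant import * gives the robot as it stands.
- The arm moves only by the tool move_arm, never from a script. Its argument "moves" is a list of rows, each a list of 3 entries, a list of its own where there are three numbers: the opening, from 0 (shut) to 1 (fully open), then the shift along the tool's x, y, z in m, then the turn, a rotation vector about the tool's x, y, z in rad. A call has exactly 10 rows; each row shifts and turns the commanded pose from where the row before left it, along the tool's axes as they then stand; what a row does not reach is not made up. A row lasts 1/12 s, in which the tool goes at most 41.7 mm and 7.16 degrees, less where a joint would pass 70% of its speed; a pose out of reach is approached as far as the arm can. A call is refused whole if a number of a shift passes 0.0417 or a number of a turn 0.125, either way. A call with a gripper value outside its range is refused whole. The fingers move at their own pace and stop on an object; "grip_force" is the grip in N (left out, the last holds). Time passes only in rows, so rows that do not move let the fingers close, or fill a call up. It gives the time, the measured TCP pose, the force, the opening and the grip force at its end, in the units of the state.
- get_state(): the state, without advancing time (a new reading comes with each control period).
- read_camera(name): name is "scene" or "side" or "wrist"; returns the picture (384x512x3 uint8, red, green, blue); there is no depth.
- camera_params(name): a dict with "fx", "fy", "cx", "cy" (pixels), "rvec" (rotation vector, rad) and "tvec" (3), from world to camera coordinates, as OpenCV has them; the wrist camera has in their place "tool_from_camera" (4x4, takes a point from camera to tool coordinates, whose origin is the TCP and whose axes are the flange's). Camera axes: x right, y down, z forward; pixel columns grow to the right and rows downward; lengths in m; the calibration is good to about 2 mm. A picture is of the moment at which its call begins: read the wrist's pose just before it. camera_params takes no time and is no camera call.
- sign_off(): hands the job in; it is judged then, once.
The state is a dict: "time": time; "qpos": joint angles; "dq": joint speeds; "joint_efforts": joint torques, N m; "eef_pos": TCP position; "tcp_rot": TCP orientation; "contact_force": force on the tool from outside, world axes, zero at the start; "wrist_torque": the same for the moment, N m; "opening": opening from 0.0 (shut) to 1.0 (fully open); "finger_force": force on a finger pad.
Only numpy, scipy, OpenCV 4.12 (cv2) and the standard library are available. Lean on these libraries where they do the work, as an engineer would, in place of code of your own. Each camera call takes 0.05 s, during which the arm holds its last target. There are 200 camera calls.

## Task

The turret stop of the small drilling jig is on a wrong setting. With a fingertip, push one of the turret's arms round until the longest stop clicks into place pointing straight down the channel at the wooden workpiece, then push the workpiece along the channel until its end butts against that stop. Only push: the workpiece stays down on the jig, and the screwdriver, the tape measure and the spare offcut beside the jig are left alone.

Things in the scene. Friction and masses are not known exactly. Their poses are not given: they have to be found in the camera images.
- jig: Wooden drilling jig bolted to the bench (does not move); plywood base 120 x 380 mm, 12 mm thick. Origin: centre of its underside. x is across the jig (roughly away from the robot), y along it (roughly to the robot's left), z up. The turret stands at the +y end, axis at x = 0, y = +125 mm. From y = -190 to +25 mm runs a raised white bed, top 24 mm up, 94 mm wide.
- turret_axis (a point): Point on the turret's upright axis, 33 mm above the bench. Aluminium hub (38 mm wide, top 51 mm up), five radial arms 72 degrees apart (14 mm wide, 26 to 40 mm up, out to 34 mm), each with a level steel stop bolt (8 mm shank, 13 mm head) reaching 88, 56, 72, 64, 50 mm from the axis, counter-clockwise from above. Below the arms nothing is over 24 mm high out to 100 mm from the axis.
- turret (a joint): Turret angle, rad, growing counter-clockwise from above; 0 (or any full turn) when the longest stop points along the jig's -y, down the channel. Turns either way. A spring roller holds it in five click positions 1.257 rad apart; about 2 to 4 N at 60 mm from the axis turns it out of one, and past half-way it snaps on to the next by itself.
- long_stop_tip (a point): Centre of the outer face of the longest stop, 88 mm from the turret's axis, 33 mm above the bench; turns with the turret.
- work_point (a point): Fixed point of the jig (0, 37, 33 mm in its frame) where the longest stop's tip comes when it points straight down the channel.
- work_end (a point): Centre of the workpiece's end that faces the turret. The workpiece is a loose pine offcut 45 x 140 x 19 mm (about 0.06 kg), flat on the bed in the channel, long side along the jig's y; it stops 25 to 65 mm short of where the longest stop's tip belongs.
- push_end (a point): Centre of the workpiece's other end (away from the turret), 9.5 mm above its underside, so 33.5 mm above the bench; this end sticks out of the rails, with free bed and bench behind it.
- screwdriver: Bystander: screwdriver with a teal handle, 212 mm long, 30 mm high, lying on the bench on the jig's -x side; origin under its middle.
- tape_measure: Bystander: yellow tape measure, 36 x 82 x 67 mm, standing on the bench on the jig's +x side; origin under its middle.
- spare_offcut: Bystander: second, shorter wooden offcut 65 x 95 x 19 mm lying on the bench at the turret end of the jig; origin under its middle.
- bush (a point): Top of the drill bush, a steel collar 19 mm wide over the channel (61 mm up, underside 47 mm) on a 20 mm wide arm from the fence. The channel: two rails on the bed from y = -89 to +21 mm of the jig, 49 mm apart, centred on x = 0; the fence at +x is 46 mm high over the bench (22 mm wide), the rail at -x 34 mm (18 mm wide).
Not all that is in view belongs to the job. Leave any blue look-alike of the part that bears work_end alone.

How it is judged:
On the way, in this order (a step that is already met when the one before it is completed fails the run):
1. the longest stop is clicked in place, pointing down the channel (horizontal distance between long_stop_tip and work_point below 0.004 m), for 0.2 s.
2. the workpiece butts against the longest stop (horizontal distance between long_stop_tip and work_point below 0.004 m and y of work_end in the frame of jig above 0.035 m), for 0.1 s.
At the end, for the whole second after the job is handed in: The longest stop's tip is within 4 mm of its place straight down the channel, the workpiece lies flat on the bed (within 3 mm) in the channel with its end within 2 mm of that stop, and both are at rest (all of step 2 and y of work_end in the frame of jig below 0.039 m and x of work_end in the frame of jig between -0.005 and 0.005 m and z of each of work_end, push_end in the frame of jig below 0.0365 m and linear speed of workpiece below 0.01 m/s and velocity of joint turret between -0.1 and 0.1 rad/s); the robot touches nothing.
It fails at once if the workpiece is lifted off the bed (an end more than 8 mm up) (z of any of work_end, push_end in the frame of jig above 0.0415 m).
It fails at once if the screwdriver is moved more than 15 mm (distance of screwdriver from where it was at the start of the episode above 0.015 m).
It fails at once if the tape measure is moved more than 15 mm (distance of tape_measure from where it was at the start of the episode above 0.015 m).
It fails at once if the spare offcut is moved more than 15 mm (distance of spare_offcut from where it was at the start of the episode above 0.015 m).
It also fails if it takes over 48 s, if anything falls off the work surface, if the arm or the gripper's body presses on something with over 40 N, if the wrist force passes 120 N, or if a joint passes its speed limit or range.

## Working session

There is one attempt and no reset: what is moved stays moved. The work goes in short steps, Python scripts to look and compute and a tool call to move; the robot and the scene stay as the last step left them, time stands still between calls to the robot, and variables do not carry over. Pictures are saved under pics/ and viewed, at most 10 in all, crops included, and the job is handed in when it is done.

Besides the shell and the picture viewer there is one more tool, called after "Call:" as name(argument=value, ...) on one line, values as JSON. move_arm: Moves the arm, as the interface text tells. Its arguments: {"type":"object","properties":{"moves":{"type":"array"},"grip_force":{"type":"number"}},"required":["moves"]}

```bash
mkdir -p pics; ls; python3 - <<'E'
from plant import *
import cv2
s=get_state();print(s)
for n in("scene","side"):
    cv2.imwrite(f"pics/{n}0.png",read_camera(n)[:,:,::-1]);print(n,camera_params(n))
print(camera_params("wrist"))
E
```

```text
pics
{'time': 0.0, 'qpos': array([ 9.87000048e-01,  2.87183442e-01,  1.57817246e+00, -1.20860772e-06,
        1.27859343e+00, -1.50002995e-01]), 'dq': array([ 1.38374905e-03,  6.62712736e-07,  6.06099284e-04, -1.56238162e-03,
       -2.03230403e-03, -1.50903167e-03]), 'joint_efforts': array([ 1.31548088e-03, -4.05969322e+01, -2.92635065e+01, -8.80848052e-05,
        5.53212507e-03,  6.02139778e-06]), 'eef_pos': array([0.28329445, 0.61189518, 0.20713784]), 'tcp_rot': array([ 2.15199698e-01,  9.76569353e-01, -1.10012117e-03, -4.22157559e-04]), 'contact_force': array([-0.56869366,  0.39757841,  0.44214144]), 'wrist_torque': array([-0.00820808, -0.04742343, -0.06615929]), 'finger_force': 0.0, 'opening': 0.9997088168868746}
scene {'fx': 424.86211950891135, 'fy': 424.86211950891135, 'cx': 257.73510294893396, 'cy': 190.0753696853669, 'rvec': array([ 2.3423515 , -0.97089284,  0.31858641]), 'tvec': array([-0.27009432,  0.33775111,  0.80568426])}
side {'fx': 386.92420227594556, 'fy': 386.92420227594556, 'cx': 255.80042777785803, 'cy': 193.4439570954863, 'rvec': array([ 2.17321518, -0.56235949,  0.24985516]), 'tvec': array([-0.3635524 ,  0.25234825,  0.67504494])}
{'fx': 308.94251800736157, 'fy': 308.94251800736157, 'cx': 251.75070911561423, 'cy': 192.64564977212012, 'tool_from_camera': array([[ 5.67622625e-04, -9.57950847e-01, -2.86931790e-01,
         7.20153357e-02],
       [ 9.99999587e-01,  3.39899640e-04,  8.43459146e-04,
        -1.33768980e-03],
       [-7.10464392e-04, -2.86932150e-01,  9.57950644e-01,
        -1.64815329e-01],
       [ 0.00000000e+00,  0.00000000e+00,  0.00000000e+00,
         1.00000000e+00]])}
```

View pics/scene0.png

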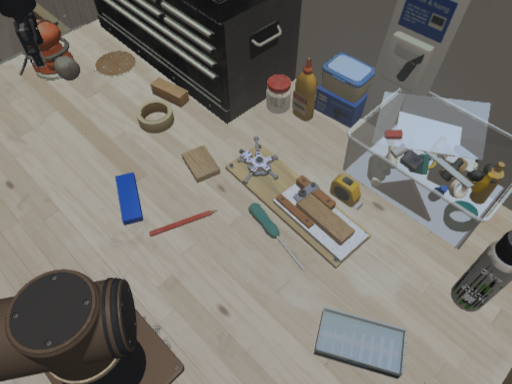

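View pics/side0.png

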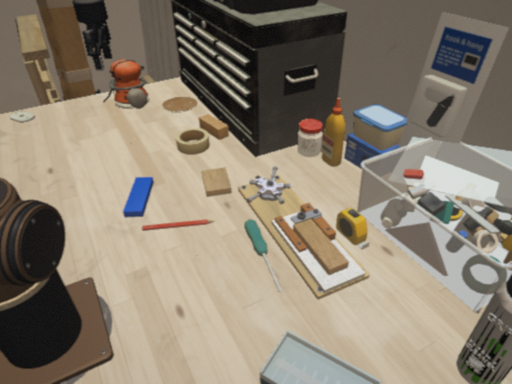

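The scene view shows the jig from (228,165) to (367,235) with the turret at (258,162). The workpiece is the wooden bar on the white bed, around (325,215).

Things that could be taken for the workpiece:
- The bar on the bed at (325,215), which I choose.
- The blue bar at (129,198), a decoy.
- The spare offcut at (200,163).
- The block at (170,92).
- The channel rails at (297,208).

Next is one close crop to check the choice.

```bash
python3 - <<'E'
import cv2
a=cv2.imread("pics/scene0.png")[130:265,220:375]
cv2.imwrite("pics/crop0.png",cv2.resize(a,None,fx=4.4,fy=4.4,interpolation=cv2.INTER_CUBIC))
E
```

```text
(no output)
```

View pics/crop0.png

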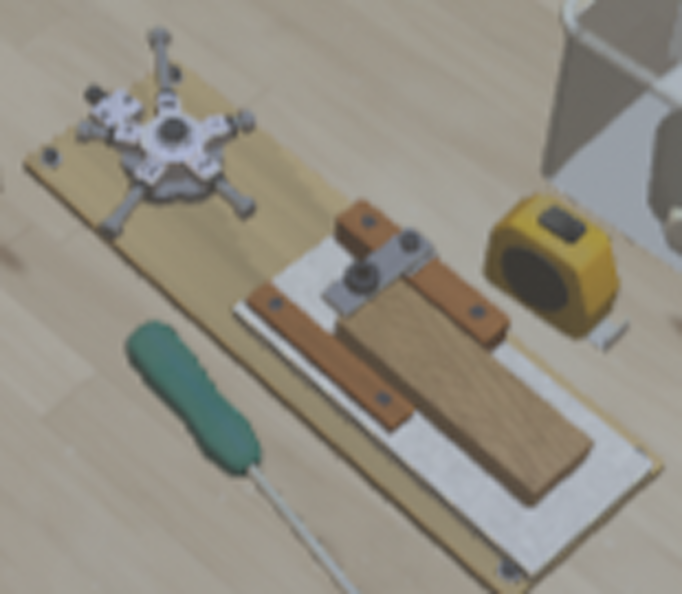

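The crop confirms it: the pine bar lies between the rails and under the bush, with its far end at crop (565,470). The turret's bolt heads are at crop (158,38), (245,122), (245,208), (110,228) and (85,130). The spring roller block is at (112,100).

```bash
cat > h.py <<'E'
from plant import *
import numpy as np, cv2
from scipy.spatial.transform import Rotation as R
def ray(uv,z,n="scene"):
    c=camera_params(n); 
    if n=="wrist":
        s=get_state(); T=np.eye(4);T[:3,:3]=R.from_quat(s["tcp_rot"]).as_matrix();T[:3,3]=s["eef_pos"]
        M=T@c["tool_from_camera"]; A,o=M[:3,:3],M[:3,3]
    else:
        A=R.from_rotvec(c["rvec"]).as_matrix().T; o=-A@c["tvec"]
    d=A@np.array([(uv[0]-c["cx"])/c["fx"],(uv[1]-c["cy"])/c["fy"],1])
    return (o+d*(z-o[2])/d[2])[:2]
def fit(J,W):
    J,W=np.array(J),np.array(W);a,b=J-J.mean(0),W-W.mean(0)
    th=np.arctan2((a[:,0]*b[:,1]-a[:,1]*b[:,0]).sum(),(a*b).sum())
    r=np.array([[np.cos(th),-np.sin(th)],[np.sin(th),np.cos(th)]])
    t=W.mean(0)-r@J.mean(0); return th,r,t,(W-(J@r.T+t))*1000
E
python3 - <<'E'
from h import *
px=lambda c:(c[0]/4.4+220-.4,c[1]/4.4+130-.4)
P=[((237,308),(-47,25),24),((535,572),(-47,-190),24),((655,455),(47,-190),24),((25,162),(-60,190),12)]
th,r,t,res=fit([np.array(j)/1000 for _,j,_ in P],[ray(px(c),z/1000) for c,_,z in P])
print(np.degrees(th),t,res.round(1))
ax=r@[0,.125]+t;print("axis",ax,"hubtop",ray(px((174,130)),.055))
for c in[(158,38),(245,122),(245,208),(110,228),(88,130),(112,100)]:
    p=(r.T@(ray(px(c),.033)-t)-[0,.125])*1000;print(c,p.round(0),np.hypot(*p).round(0),np.degrees(np.arctan2(p[1],p[0])).round(0))
for c,z in[((565,470),.0335),((530,500),.043),((592,443),.043),((338,322),.043)]:print(c,(r.T@(ray(px(c),z)-t)*1000).round(1))
np.savez("jig.npz",th=th,t=t)
E
```

```text
-2.5149343368991826 [0.52714846 0.02126177] [[ 0.4 -1.5]
 [-1.3  1. ]
 [ 0.3  3.2]
 [ 0.5 -2.7]]
axis [0.53263343 0.14614137] hubtop [0.52819854 0.14110702]
(158, 38) [50. 68.] 85.0 54.0
(245, 122) [ 43. -15.] 45.0 -19.0
(245, 208) [ -1. -60.] 60.0 -91.0
(110, 228) [-65. -20.] 68.0 -163.0
(88, 130) [-28.  42.] 50.0 123.0
(112, 100) [-2. 50.] 50.0 93.0
(565, 470) [   1.2 -164. ]
(530, 500) [ -29.9 -166. ]
(592, 443) [  17.6 -165.6]
(338, 322) [-23.4 -28. ]
```

Call:
move_arm(moves=[[0,[0,0,0],[0,0,-0.0972]],[0,[0,0,0],[0,0,-0.0972]],[0,[0,0,0],[0,0,-0.0972]],[0,[0,0,0],[0,0,-0.0972]],[0,[-0.0193,-0.0343,0],[0,0,0]],[0,[-0.0193,-0.0343,0],[0,0,0]],[0,[-0.0193,-0.0343,0],[0,0,0]],[0,[-0.0193,-0.0343,0],[0,0,0]],[0,[-0.0193,-0.0343,0],[0,0,0]],[0,[-0.0193,-0.0343,0],[0,0,0]]], grip_force=40)

```text
time: 0.93
eef_pos: [0.3902, 0.3998, 0.208]
tcp_rot: [0.022, 1.0, -0.0, -0.0]
contact_force: [-0.1, 1.1, 0.5]
opening: 0.0
finger_force: 0.0
```

Call:
move_arm(moves=[[0,[-0.0193,-0.0343,0],[0,0,0]],[0,[-0.0193,-0.0343,0],[0,0,0]],[0,[-0.0193,-0.0343,0],[0,0,0]],[0,[-0.0193,-0.0343,0],[0,0,0]],[0,[-0.0193,-0.0343,0],[0,0,0]],[0,[-0.0193,-0.0343,0],[0,0,0]],[0,[-0.0193,-0.0343,0],[0,0,0]],[0,[-0.0193,-0.0343,0],[0,0,0]],[0,[0,0,0],[0,0,0]],[0,[0,0,0],[0,0,0]]])

```text
time: 1.77
eef_pos: [0.5323, 0.1188, 0.208]
tcp_rot: [0.025, 1.0, 0.0, -0.001]
contact_force: [0.4, 1.0, -0.2]
opening: 0.003
finger_force: 0.0
```

```bash
python3 - <<'E'
from h import *
s=get_state();print(s["eef_pos"],s["tcp_rot"],s["qpos"],s["opening"])
im=read_camera("wrist")[:,:,::-1]
cv2.imwrite("pics/w1.png",cv2.resize(im,(800,600),interpolation=cv2.INTER_CUBIC))
E
```

```text
[0.53234683 0.11877343 0.20795067] [ 2.45516707e-02  9.99698366e-01  8.18339963e-05 -6.21265693e-04] [ 3.33367381e-02  1.67464156e-03  1.89584449e+00  2.48323411e-04
  1.24530451e+00 -1.48843086e+00] 0.003035773738719534
```

View pics/w1.png

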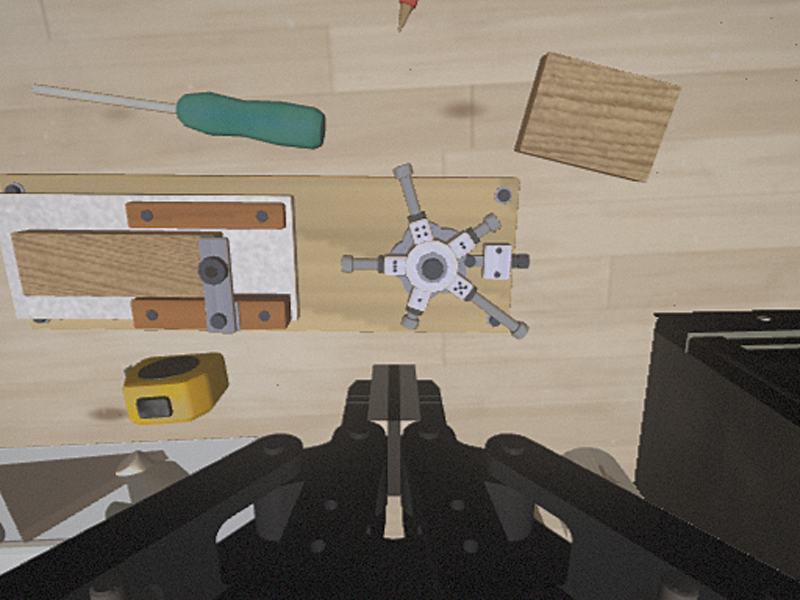

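The wrist view shows the hub at (432,267), the long stop's head at (519,330) and the roller block at (497,262). The bed corner is at (294,194) and the base's +y corners at (519,178) and (514,331). The workpiece runs from (12,265) towards the bush at (212,268).

```bash
python3 - <<'E'
from h import *
px=lambda c:((c[0]+.5)/1.5625-.5,(c[1]+.5)/1.5625-.5)
f=lambda c,z:ray(px(c),z/1000,"wrist")
P=[((294,194),(-47,25),24),((16,319),(47,-190),24),((519,178),(-60,190),12),((513,331),(60,190),12)]
th,r,t,res=fit([np.array(j)/1000 for _,j,_ in P],[f(c,z) for c,_,z in P])
print(np.degrees(th),t,res.round(1))
J=lambda w:(r.T@(w-t)*1000).round(1)
print("axis jig",J(f((432,267),53)))
for c in[(520,331),(409,322),(343,263),(403,168),(495,222)]:
    p=J(f(c,33))-[0,125];print(c,p,np.hypot(*p).round(0),np.degrees(np.arctan2(p[1],p[0])).round(0))
print("roller",J(f((497,262),24)),"push end",J(f((14,234),43)),J(f((20,293),43)),J(f((12,265),33.5)))
s=get_state();print("tcp jig",J(s["eef_pos"][:2]), "yaw err",np.degrees(R.from_quat(s["tcp_rot"]).as_rotvec()), "tape",J(f((175,388),20)))
np.savez("jig.npz",th=th,t=t)
E
```

```text
-2.899779599225504 [0.52701551 0.0220647 ] [[-0.4  1.2]
 [-0.3 -0.6]
 [ 1.3 -2.6]
 [-0.6  2. ]]
axis jig [ -1.5 122.8]
(520, 331) [51.6 66.7] 84.0 52.0
(409, 322) [ 44.8 -16.5] 48.0 -20.0
(343, 263) [  0.3 -64.5] 65.0 -90.0
(403, 168) [-65.7 -22.1] 69.0 -161.0
(495, 222) [-29.5  42.7] 52.0 125.0
roller [  1. 173.] push end [ -21.2 -163. ] [  20.7 -167.9] [   2.6 -176.8]
tcp jig [-0.2 98.1] yaw err [-4.21696310e+00 -1.79867771e+02 -3.54361273e-02] tape [106.3 -78.8]
```

Call:
move_arm(moves=[[0,[-0.002,0.03,0],[0,0,0]],[0,[-0.002,0.03,0],[0,0,0]],[0,[-0.001,0.029,0],[0,0,0]],[0,[0,0,0.035],[0,0,0]],[0,[0,0,0.035],[0,0,0]],[0,[0,0,0.035],[0,0,0]],[0,[0,0,0.035],[0,0,0]],[0,[0,0,0.02],[0,0,0]],[0,[0,0,0.012],[0,0,0]],[0,[0,0,0.005],[0,0,0]]])

```text
time: 2.65
eef_pos: [0.5385, 0.2103, 0.029]
tcp_rot: [0.021, 1.0, -0.0, -0.002]
contact_force: [-0.1, -0.5, 0.7]
opening: 0.002
finger_force: 0.0
```

Call:
move_arm(moves=[[0,[-0.008,-0.001,0],[0,0,0]],[0,[-0.008,-0.001,0],[0,0,0]],[0,[-0.009,-0.004,0],[0,0,0]],[0,[-0.009,-0.004,0],[0,0,0]],[0,[-0.0075,-0.007,0],[0,0,0]],[0,[-0.0075,-0.007,0],[0,0,0]],[0,[-0.005,-0.01,0],[0,0,0]],[0,[-0.005,-0.01,0],[0,0,0]],[0,[-0.001,-0.008,0],[0,0,0]],[0,[0,0,0],[0,0,0]]])

```text
time: 3.48
eef_pos: [0.5988, 0.1526, 0.0314]
tcp_rot: [0.024, 1.0, -0.0, -0.0]
contact_force: [-1.3, 0.6, -0.4]
opening: -0.001
finger_force: 0.0
```

```bash
python3 - <<'E'
from h import *
s=get_state();d=np.load("jig.npz");c,n=np.cos(d["th"]),np.sin(d["th"])
print(s["time"],s["eef_pos"],s["contact_force"],(np.array([[c,n],[-n,c]])@(s["eef_pos"][:2]-d["t"])*1000-[0,125]).round(1))
a=read_camera("scene")[130:265,220:375,::-1]
cv2.imwrite("pics/s2.png",cv2.resize(a,None,fx=4.4,fy=4.4,interpolation=cv2.INTER_CUBIC))
E
```

```text
3.4833 [0.59878392 0.1525943  0.03135426] [-1.30457306  0.63919187 -0.38317262] [65.1  9. ]
```

View pics/s2.png

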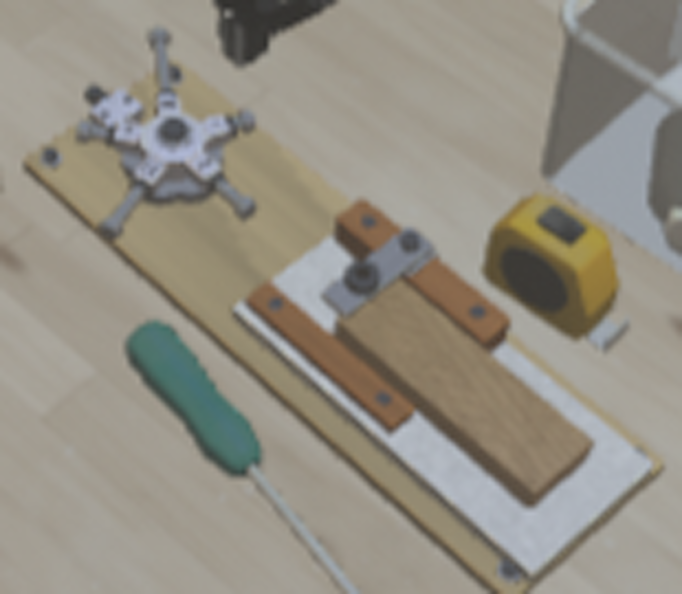

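```bash
python3 - <<'E'
from h import *
s=get_state()
for n in("scene","side"):
    c=camera_params(n);K=np.array([[c["fx"],0,c["cx"]],[0,c["fy"],c["cy"]],[0,0,1]])
    p=cv2.projectPoints(s["eef_pos"][None],c["rvec"],c["tvec"],K,None)[0].ravel();print(n,p,(p-[220,130])*4.4)
    im=read_camera(n)[:,:,::-1]
    x,y=(p-[60,75]).astype(int)
    cv2.imwrite(f"pics/t_{n}.png",im[y:y+130,x:x+130])
a=[cv2.resize(cv2.imread(f"pics/t_{n}.png"),(400,400)) for n in("scene","side")]
print([q.shape for q in a],s["qpos"]);cv2.imwrite("pics/t.png",np.hstack(a))
E
```

```text
scene [274.93672367 147.88794998] [241.72158414  78.70697993]
side [290.64595443 178.69075969] [310.84219949 214.23934261]
[(400, 400, 3), (400, 400, 3)] [ 8.69566727e-02  3.62390927e-01  1.83218814e+00  1.11307924e-04
  9.47742255e-01 -1.43702568e+00]
```

View pics/t.png

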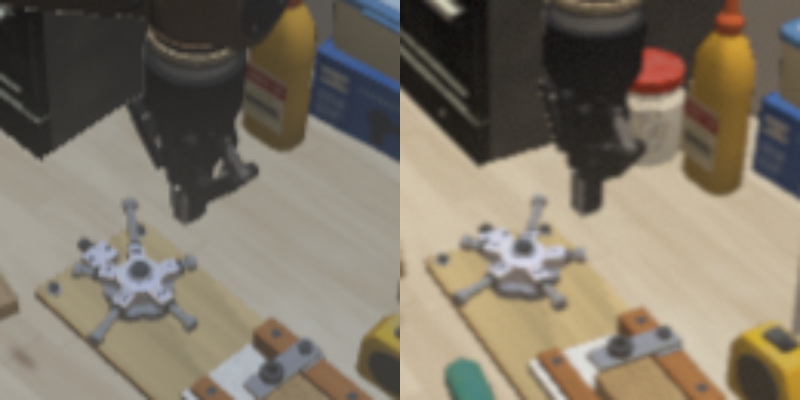

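The finger has passed clear of the turret, and the turret has not moved. The tip shows at scene (274,142) and side (290,171), about 7 px above where the measured pose projects. I'll triangulate it.

```bash
python3 - <<'E'
from h import *
for z in(.03,.036,.042,.048,.054,.06):
    print(z,ray((274,142),z),ray((290,171),z,"side"))
# known point check: roller bolt/turret hub and bed corner both views
def P(n):
    c=camera_params(n);K=np.array([[c["fx"],0,c["cx"]],[0,c["fy"],c["cy"]],[0,0,1]])
    return K@np.c_[R.from_rotvec(c["rvec"]).as_matrix(),c["tvec"]]
def tri(a,b):
    X=cv2.triangulatePoints(P("scene"),P("side"),np.float64(a),np.float64(b)).ravel();return X[:3]/X[3]
sc=lambda u,v:(214+u/400*130,72+v/400*130); si=lambda u,v:(230+(u-400)/400*130,103+v/400*130)
print("tip",tri(sc(185,218),si(583,210)))
print("hub",tri(sc(140,270),si(523,248)),"bush",tri(sc(272,372),si(622,347)),"longhead",tri(sc(129,205),si(539,202)))
E
```

```text
0.03 [0.61252978 0.17022589] [0.61650388 0.18481272]
0.036 [0.60837167 0.16650469] [0.61164943 0.17758959]
0.042 [0.60421355 0.1627835 ] [0.60679497 0.17036645]
0.048 [0.60005544 0.15906231] [0.60194052 0.16314332]
0.054 [0.59589733 0.15534112] [0.59708606 0.15592019]
0.06 [0.59173922 0.15161992] [0.59223161 0.14869705]
tip [0.59164596 0.15067815 0.0579918 ]
hub [0.53270816 0.14450875 0.04597839] bush [ 0.5266583  -0.00199518  0.05542375] longhead [0.58662319 0.21086041 0.03202837]
```

Call:
move_arm(moves=[[0,[-0.015,0,0],[0,0,0]],[0,[-0.015,0,0],[0,0,0]],[0,[0,0,0.004],[0,0,0]],[0,[0,0,0.004],[0,0,0]],[0,[0,0,0.004],[0,0,0]],[0,[0,0,0.004],[0,0,0]],[0,[0,0,0.002],[0,0,0]],[0,[0,0,0],[0,0,0]],[0,[0,0,0],[0,0,0]],[0,[0,0,0],[0,0,0]]])

```text
time: 4.47
eef_pos: [0.6286, 0.1533, 0.0137]
tcp_rot: [0.022, 1.0, 0.0, 0.0]
contact_force: [0.1, -0.7, -0.0]
opening: 0.004
finger_force: 0.0
```

```bash
python3 - <<'E'
from h import *
s=get_state();d=np.load("jig.npz");c,n=np.cos(d["th"]),np.sin(d["th"])
print(s["time"],s["eef_pos"],s["contact_force"],s["qpos"],(np.array([[c,n],[-n,c]])@(s["eef_pos"][:2]-d["t"])*1000-[0,125]).round(1))
a=read_camera("wrist")[:,:,::-1]
cv2.imwrite("pics/w2.png",cv2.resize(a,(800,600),interpolation=cv2.INTER_CUBIC))
E
```

```text
4.4667 [0.62858877 0.15332447 0.01370933] [ 0.07217327 -0.7436348  -0.04450497] [ 8.26603926e-02  4.41731516e-01  1.76137033e+00  3.25259241e-06
  9.38215698e-01 -1.44315193e+00] [94.8 11.2]
```

View pics/w2.png

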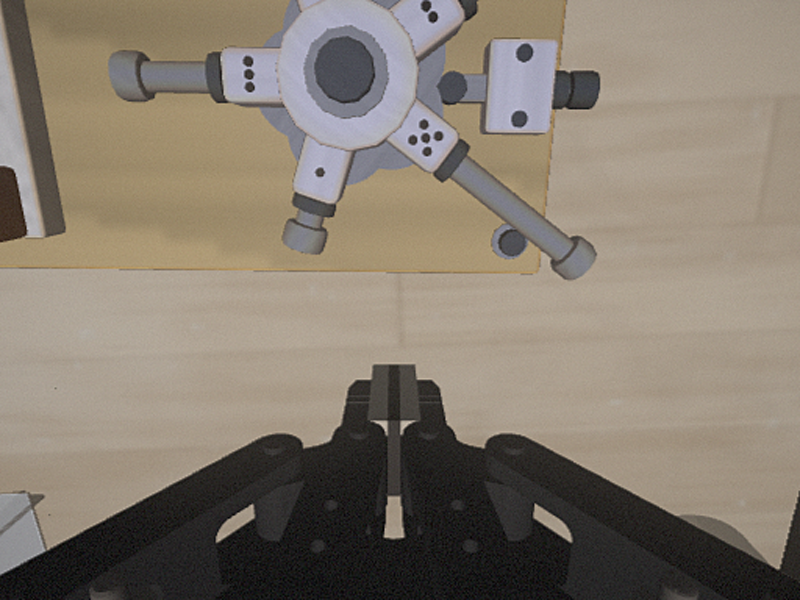

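The tip meets nothing here. The hub centre is at (345,72), and the stop tips are at (110,76), (302,254) and (588,266). The base corner is at (540,273). I'll test the true camera height against these known sizes.

```bash
python3 - <<'E'
from h import *
px=lambda c:((c[0]+.5)/1.5625-.5,(c[1]+.5)/1.5625-.5)
a=np.radians([54,-18,-90]);L=np.array([88,50,64])
true=np.c_[L*np.cos(a),L*np.sin(a)]
D=lambda q:[round(np.linalg.norm(q[i]-q[j])*1,1) for i,j in((0,1),(1,2),(0,2))]
print("true",D(true))
for b in(0,.005,.01,.015,.02):
    q=[ray(px(c),.033-b,"wrist")*1000 for c in((588,266),(302,254),(110,76))]
    e=[ray(px(c),.012-b,"wrist")*1000 for c in((540,273),(63,238))]
    h=[ray(px(c),.051-b,"wrist")*1000 for c in((279,74),(417,74))]
    print(b,D(q),"base-bed(165)",np.linalg.norm(e[0]-e[1]).round(1),"hub(38)",np.linalg.norm(h[0]-h[1]).round(1))
q=get_state()["qpos"];print(q)
E
```

```text
true [np.float64(86.7), np.float64(68.0), np.float64(144.8)]
0 [np.float64(88.0), np.float64(70.8), np.float64(148.3)] base-bed(165) 166.9 hub(38) 33.4
0.005 [np.float64(91.0), np.float64(73.2), np.float64(153.4)] base-bed(165) 171.9 hub(38) 34.7
0.01 [np.float64(94.1), np.float64(75.7), np.float64(158.5)] base-bed(165) 176.9 hub(38) 36.0
0.015 [np.float64(97.1), np.float64(78.1), np.float64(163.5)] base-bed(165) 181.9 hub(38) 37.3
0.02 [np.float64(100.1), np.float64(80.5), np.float64(168.6)] base-bed(165) 186.9 hub(38) 38.6
[ 8.26714662e-02  4.41687186e-01  1.76119042e+00 -6.69602524e-06
  9.38267279e-01 -1.44312813e+00]
```

The jig sizes confirm the camera height: the reported z is right to about 3 mm. But the physical fingertip sits about 25 mm behind the reported TCP. The triangulated tip and its row 365 in the wrist view agree on that. I'll probe the bench to settle the offset.

Call:
move_arm(moves=[[0,[0,0,0.003],[0,0,0]],[0,[0,0,0.003],[0,0,0]],[0,[0,0,0.003],[0,0,0]],[0,[0,0,0.003],[0,0,0]],[0,[0,0,0.001],[0,0,0]],[0,[0,0,0.001],[0,0,0]],[0,[0,0,0.001],[0,0,0]],[0,[0,0,0],[0,0,0]],[0,[0,0,0],[0,0,0]],[0,[0,0,0],[0,0,0]]])

```text
time: 5.35
eef_pos: [0.6287, 0.1533, -0.0013]
tcp_rot: [0.023, 1.0, 0.0, 0.0]
contact_force: [0.5, -0.6, -0.4]
opening: -0.001
finger_force: 0.0
```

Call:
move_arm(moves=[[0,[0,0,0.003],[0,0,0]],[0,[0,0,0.003],[0,0,0]],[0,[0,0,0.002],[0,0,0]],[0,[0,0,0.002],[0,0,0]],[0,[0,0,0.002],[0,0,0]],[0,[0,0,0.001],[0,0,0]],[0,[0,0,0.001],[0,0,0]],[0,[0,0,0],[0,0,0]],[0,[0,0,0],[0,0,0]],[0,[0,0,0],[0,0,0]]])

```text
time: 6.18
eef_pos: [0.6287, 0.1533, -0.0153]
tcp_rot: [0.022, 1.0, 0.0, 0.0]
contact_force: [0.1, -0.2, -0.6]
opening: -0.001
finger_force: 0.0
```

Call:
move_arm(moves=[[0,[0,0,0.001],[0,0,0]],[0,[0,0,0.001],[0,0,0]],[0,[0,0,0.001],[0,0,0]],[0,[0,0,0.001],[0,0,0]],[0,[0,0,0.001],[0,0,0]],[0,[0,0,0.001],[0,0,0]],[0,[0,0,0],[0,0,0]],[0,[0,0,0],[0,0,0]],[0,[0,0,0],[0,0,0]],[0,[0,0,0],[0,0,0]]])

```text
time: 7.02
eef_pos: [0.6286, 0.1533, -0.0214]
tcp_rot: [0.022, 1.0, -0.0, 0.0]
contact_force: [0.9, 0.1, -0.4]
opening: -0.0
finger_force: 0.0
```

Call:
move_arm(moves=[[0,[0,0,0.001],[0,0,0]],[0,[0,0,0.001],[0,0,0]],[0,[0,0,0.001],[0,0,0]],[0,[0,0,0.0005],[0,0,0]],[0,[0,0,0.0005],[0,0,0]],[0,[0,0,0.0005],[0,0,0]],[0,[0,0,0],[0,0,0]],[0,[0,0,0],[0,0,0]],[0,[0,0,0],[0,0,0]],[0,[0,0,0],[0,0,0]]])

```text
time: 7.85
eef_pos: [0.6288, 0.1533, -0.0227]
tcp_rot: [0.022, 1.0, -0.0, -0.001]
contact_force: [-7.5, -2.3, 13.6]
opening: -0.002
finger_force: 7.3
```

Call:
move_arm(moves=[[0,[0,0,-0.036],[0,0,0]],[0,[0,0,-0.036],[0,0,0]],[0,[0,0,0],[0,0,0]],[0,[0.03,0.0175,0],[0,0,0]],[0,[0.03,0.0175,0],[0,0,0]],[0,[0.03,0.0175,0],[0,0,0]],[0,[0,0,0],[0,0,0]],[0,[0,0,0.02],[0,0,0]],[0,[0,0,0.01],[0,0,0]],[0,[0,0,0],[0,0,0]]])

```text
time: 8.68
eef_pos: [0.5389, 0.2093, 0.0132]
tcp_rot: [0.022, 1.0, -0.001, -0.003]
contact_force: [0.3, 0.3, -1.0]
opening: 0.0
finger_force: 0.0
```

```bash
cat >> h.py <<'E'
def jig():
    s=get_state();d=np.load("jig.npz");c,n=np.cos(d["th"]),np.sin(d["th"])
    p=np.array([[c,n],[-n,c]])@(s["eef_pos"][:2]-d["t"])*1000
    print(s["time"],"jig",p.round(1),"rel axis",(p-[0,125]).round(1),"z",s["eef_pos"][2].round(4),"F",s["contact_force"].round(1))
E
python3 -c "from h import *;jig()"
```

```text
8.6833 jig [  2.4 187.6] rel axis [ 2.4 62.6] z 0.0132 F [ 0.3  0.3 -1. ]
```

Call:
move_arm(moves=[[0,[0,0,0.007],[0,0,0]],[0,[-0.008,-0.001,0],[0,0,0]],[0,[-0.008,-0.001,0],[0,0,0]],[0,[-0.009,-0.004,0],[0,0,0]],[0,[-0.009,-0.004,0],[0,0,0]],[0,[-0.0075,-0.007,0],[0,0,0]],[0,[-0.0075,-0.007,0],[0,0,0]],[0,[-0.005,-0.01,0],[0,0,0]],[0,[-0.005,-0.01,0],[0,0,0]],[0,[0,0,0],[0,0,0]]])

```text
time: 9.52
eef_pos: [0.5998, 0.1607, 0.0094]
tcp_rot: [0.024, 1.0, -0.0, 0.001]
contact_force: [-0.2, 0.3, -0.4]
opening: 0.0
finger_force: 0.0
```

```bash
python3 - <<'E'
from h import *
jig()
a=read_camera("scene")[130:265,220:375,::-1]
cv2.imwrite("pics/s3.png",cv2.resize(a,None,fx=4.4,fy=4.4,interpolation=cv2.INTER_CUBIC))
E
```

```text
9.5167 jig [ 65.7 142.1] rel axis [65.7 17.1] z 0.0094 F [-0.2  0.3 -0.4]
```

View pics/s3.png

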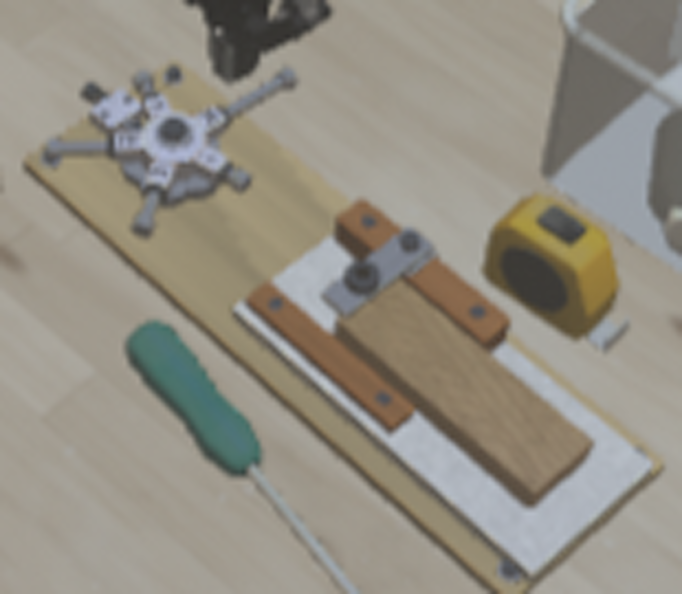

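Call:
move_arm(moves=[[0,[0.001,-0.008,0.002],[0,0,0]],[0,[0.001,-0.008,0],[0,0,0]],[0,[0.001,-0.009,0.001],[0,0,0]],[0,[0.001,-0.009,0],[0,0,0]],[0,[0.0045,-0.009,0.001],[0,0,0]],[0,[0.0045,-0.009,0],[0,0,0]],[0,[0.004,-0.005,0],[0,0,0]],[0,[0.004,-0.005,0],[0,0,0]],[0,[0,0,0],[0,0,0]],[0,[0,0,0],[0,0,0]]])

```text
time: 10.4
eef_pos: [0.5736, 0.1015, 0.0047]
tcp_rot: [0.023, 1.0, -0.0, -0.0]
contact_force: [-0.2, 0.3, -0.3]
opening: 0.0
finger_force: 0.0
```

```bash
python3 - <<'E'
from h import *
jig()
a=read_camera("scene")[130:265,220:375,::-1]
cv2.imwrite("pics/s4.png",cv2.resize(a,None,fx=4.4,fy=4.4,interpolation=cv2.INTER_CUBIC))
E
```

```text
10.4 jig [42.5 81.7] rel axis [ 42.5 -43.3] z 0.0047 F [-0.2  0.3 -0.3]
```

View pics/s4.png

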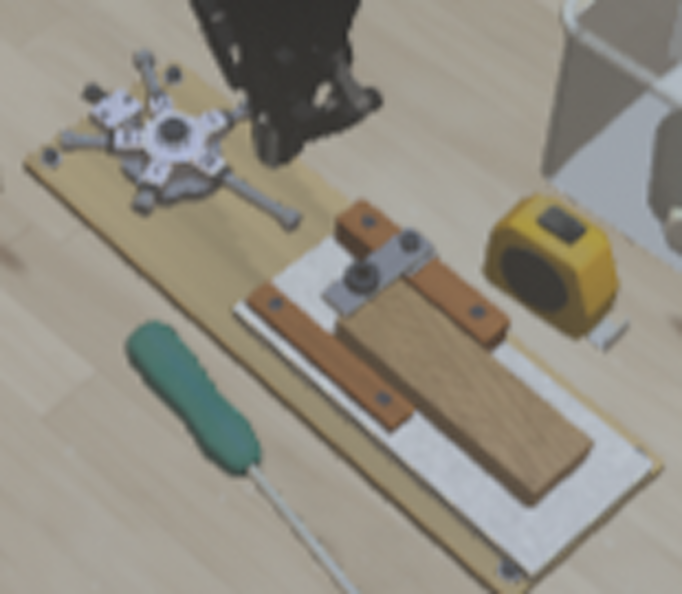

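```bash
python3 - <<'E'
from h import *
jig()
d=np.load("jig.npz");th=float(d["th"]);r=np.array([[np.cos(th),-np.sin(th)],[np.sin(th),np.cos(th)]])
px=lambda c:(c[0]/4.4+220-.4,c[1]/4.4+130-.4)
for c in[(290,218),(145,60),(145,203),(70,140)]:
    p=(r.T@(ray(px(c),.033)-d["t"])*1000-[0,125]);print(c,p.round(0),np.hypot(*p).round(0),np.degrees(np.arctan2(p[1],p[0])).round(1))
E
```

```text
10.45 jig [42.9 82. ] rel axis [ 42.9 -43. ] z 0.0049 F [-0.3  0.1 -0.6]
(290, 218) [ 12. -82.] 83.0 -81.4
(145, 60) [32. 60.] 67.0 62.0
(145, 203) [-40. -21.] 45.0 -152.5
(70, 140) [-41.  42.] 59.0 134.3
```

```bash
cat >> h.py <<'E'
def longang(n="scene"):
    # blue-grey (low saturation vs. plywood) pixels of the long bolt beyond 62 mm from the axis, at z 33 mm
    d=np.load("jig.npz");th=float(d["th"]);r=np.array([[np.cos(th),-np.sin(th)],[np.sin(th),np.cos(th)]])
    im=read_camera(n);s=im.astype(int);H=[]
    for v in range(384):
        for u in range(512):
            q=s[v,u]
            if q[0]-q[2]<14 and q.sum()<520:H.append((u,v))
    out=[]
    for c in H:
        p=r.T@(ray0(c,.033,n)-d["t"])*1000-[0,125];rr=np.hypot(*p);a=np.degrees(np.arctan2(p[1],p[0]))
        if 50<rr<90 and -112<a<-66: out.append((rr,a))
    o=np.array(out);print(len(o),"ang median",np.median(o[:,1]).round(1),"spread",o[:,1].std().round(1),"rmax",o[:,0].max().round(0));return im
_c={}
def ray0(uv,z,n):
    if n not in _c:
        O=np.array([ray((0,0),z,n),ray((511,0),z,n),ray((0,383),z,n),ray((511,383),z,n)])
        _c[n]=cv2.getPerspectiveTransform(np.float32([[0,0],[511,0],[0,383],[511,383]]),O.astype(np.float32))
    w=_c[n]@[uv[0],uv[1],1];return w[:2]/w[2]
E
python3 - <<'E'
from h import *
jig();im=longang("scene");longang("side")
b=cv2.resize(cv2.imread("pics/s4.png"),(155,135),interpolation=cv2.INTER_AREA)
print(np.abs(im[130:265,220:375,::-1].astype(int)-b)[15:60,0:75].max())
E
```

```text
10.45 jig [42.9 82. ] rel axis [ 42.9 -43. ] z 0.0049 F [-0.3  0.1 -0.6]
46 ang median -89.8 spread 2.1 rmax 89.0
21 ang median -89.5 spread 1.3 rmax 85.0
84
```

Call:
move_arm(moves=[[0,[0,0,-0.032],[0,0,0]],[0,[0,0,-0.032],[0,0,0]],[0,[0,0,-0.032],[0,0,0]],[0,[0.006,-0.04,0],[0,0,0]],[0,[0.006,-0.04,0],[0,0,0]],[0,[0.006,-0.04,0],[0,0,0]],[0,[0.006,-0.04,0],[0,0,0]],[0,[0.006,-0.04,0],[0,0,0]],[0,[0.006,-0.04,0],[0,0,0]],[0,[0.006,-0.042,0],[0,0,0]]])

```text
out of range: a shift must lie within [-0.0417, 0.0417]
```

```bash
python3 - <<'E'
from h import *
jig();longang("scene");longang("side");print(get_state()["tcp_rot"])
E
```

```text
10.55 jig [43.2 82.4] rel axis [ 43.2 -42.6] z 0.005 F [ 0.2 -0.3  1.3]
46 ang median -89.8 spread 2.1 rmax 89.0
21 ang median -89.5 spread 1.3 rmax 85.0
[ 2.22794448e-02  9.99751778e-01 -9.21709612e-05  3.00833304e-05]
```

Call:
move_arm(moves=[[0,[0,0,-0.032],[0,0,0]],[0,[0,0,-0.032],[0,0,0]],[0,[0,0,-0.032],[0,0,0]],[0,[0.006,-0.04,0],[0,0,0]],[0,[0.006,-0.04,0],[0,0,0]],[0,[0.006,-0.04,0],[0,0,0]],[0,[0.006,-0.04,0],[0,0,0]],[0,[0.006,-0.04,0],[0,0,0]],[0,[0.006,-0.04,0],[0,0,0]],[0,[0.006,-0.04,0],[0,0,0]]])

```text
time: 11.48
eef_pos: [0.5192, -0.1773, 0.1013]
tcp_rot: [0.022, 1.0, -0.0, 0.0]
contact_force: [0.8, -0.6, 0.3]
opening: -0.004
finger_force: 0.0
```

```bash
python3 - <<'E'
from h import *
jig();longang("scene");longang("side");print(get_state()["tcp_rot"])
E
```

```text
11.4833 jig [   2.3 -199.5] rel axis [   2.3 -324.5] z 0.1013 F [ 0.8 -0.6  0.3]
43 ang median -89.7 spread 2.1 rmax 87.0
18 ang median -89.2 spread 1.2 rmax 82.0
[ 2.55073684e-02  9.99673791e-01 -1.18215232e-03  5.37297201e-04]
```

Call:
move_arm(moves=[[0,[0.002,0,0.032],[0,0,0]],[0,[0,0,0.032],[0,0,0]],[0,[0,0,0.02],[0,0,0]],[0,[0,0,0.009],[0,0,0]],[0,[0,0,0],[0,0,0]],[0,[0,0.008,0],[0,0,0]],[0,[0,0.008,0],[0,0,0]],[0,[0,0.006,0],[0,0,0]],[0,[0,0.006,0],[0,0,0]],[0,[0,0.006,0],[0,0,0]]])

```text
time: 12.42
eef_pos: [0.5206, -0.1416, 0.0097]
tcp_rot: [0.022, 1.0, -0.001, 0.002]
contact_force: [0.1, -3.0, 2.6]
opening: -0.001
finger_force: 1.5
```

```bash
cat >> h.py <<'E'
def wend():
    # wood top face of the workpiece behind the rails: y of its push end, in jig mm (z 43)
    d=np.load("jig.npz");th=float(d["th"]);r=np.array([[np.cos(th),-np.sin(th)],[np.sin(th),np.cos(th)]])
    for n in("scene","side"):
        s=read_camera(n).astype(int);_c.clear();ys=[]
        for v in range(384):
            for u in range(512):
                q=s[v,u]
                if q[0]-q[2]>35:
                    p=r.T@(ray0((u,v),.043,n)-d["t"])*1000
                    if abs(p[0])<15 and -200<p[1]<-95: ys.append(p[1])
        print(n,len(ys),"push end y",np.percentile(ys,1).round(1) if ys else None)
    _c.clear()
E
python3 -c "
from h import *
jig();wend()"
```

```text
12.4167 jig [   1.8 -163.7] rel axis [   1.8 -288.7] z 0.0097 F [ 0.1 -3.   2.6]
scene 231 push end y -150.1
side 241 push end y -153.3
```

Call:
move_arm(moves=[[0,[0,0.004,0],[0,0,0]],[0,[0,0.005,0],[0,0,0]],[0,[0,0.005,0],[0,0,0]],[0,[0,0.005,0],[0,0,0]],[0,[0,0.005,0],[0,0,0]],[0,[0,0.005,0],[0,0,0]],[0,[0,0.004,0],[0,0,0]],[0,[0,0.002,0],[0,0,0]],[0,[0,0,0],[0,0,0]],[0,[0,0,0],[0,0,0]]])

```text
time: 13.35
eef_pos: [0.5216, -0.1067, 0.0088]
tcp_rot: [0.022, 1.0, -0.0, 0.001]
contact_force: [0.9, -3.0, 5.3]
opening: -0.002
finger_force: 2.2
```

```bash
python3 -c "
from h import *
jig();wend();longang()"
```

```text
13.35 jig [   1.1 -128.8] rel axis [   1.1 -253.8] z 0.0088 F [ 0.9 -3.   5.3]
scene 63 push end y -115.7
side 63 push end y -121.4
43 ang median -89.7 spread 2.1 rmax 87.0
```

Call:
move_arm(moves=[[0,[0,0.002,0],[0,0,0]],[0,[0,0.002,0],[0,0,0]],[0,[0,0.0015,0],[0,0,0]],[0,[0,0.0015,0],[0,0,0]],[0,[0,0.0015,0],[0,0,0]],[0,[0,0.001,0],[0,0,0]],[0,[0,0.001,0],[0,0,0]],[0,[0,0,0],[0,0,0]],[0,[0,0,0],[0,0,0]],[0,[0,0,0],[0,0,0]]])

```text
time: 14.33
eef_pos: [0.5213, -0.0961, 0.0081]
tcp_rot: [0.023, 1.0, 0.0, 0.0]
contact_force: [-1.3, -0.5, -0.3]
opening: 0.001
finger_force: 0.0
```

```bash
python3 -c "
from h import *
jig();wend();print(get_state()['finger_force'])"
```

```text
14.3333 jig [   0.3 -118.3] rel axis [   0.3 -243.3] z 0.0081 F [-1.3 -0.5 -0.3]
scene 20 push end y -105.0
side 24 push end y -111.9
0.0
```

Call:
move_arm(moves=[[0,[0,0.001,0],[0,0,0]],[0,[0,0.001,0],[0,0,0]],[0,[0,0.0005,0],[0,0,0]],[0,[0,0.0005,0],[0,0,0]],[0,[0,0.0005,0],[0,0,0]],[0,[0,0.0005,0],[0,0,0]],[0,[0,0,0],[0,0,0]],[0,[0,0,0],[0,0,0]],[0,[0,0,0],[0,0,0]],[0,[0,0,0],[0,0,0]]])

```text
time: 15.27
eef_pos: [0.5227, -0.0955, 0.0091]
tcp_rot: [0.022, 1.0, -0.003, 0.002]
contact_force: [0.0, -10.8, 0.2]
opening: -0.003
finger_force: 5.2
```

```bash
python3 -c "
from h import *
jig();wend();print(get_state()['finger_force'])"
```

```text
15.2667 jig [   1.7 -117.7] rel axis [   1.7 -242.7] z 0.0091 F [  0.  -10.8   0.2]
scene 19 push end y -105.0
side 25 push end y -111.8
5.163035042351112
```

Call:
move_arm(moves=[[0,[0,-0.004,0],[0,0,0]],[0,[0,-0.01,0],[0,0,0]],[0,[0,-0.02,0],[0,0,0]],[0,[0,0,-0.03],[0,0,0]],[0,[0,0,-0.035],[0,0,0]],[0,[0,0,-0.035],[0,0,0]],[0,[0,0.04,0],[0,0,0]],[0,[0,0.04,0],[0,0,0]],[0,[0,0.04,0],[0,0,0]],[0,[0,0.04,0],[0,0,0]]])

```text
time: 16.2
eef_pos: [0.5269, 0.0351, 0.1083]
tcp_rot: [0.023, 1.0, 0.0, 0.0]
contact_force: [0.6, 0.2, 0.5]
opening: 0.001
finger_force: 0.0
```

```bash
python3 - <<'E'
from h import *
jig();wend();longang()
a=read_camera("wrist")[:,:,::-1]
b=cv2.resize(a,None,fx=1.5625,fy=1.5625,interpolation=cv2.INTER_CUBIC)
cv2.imwrite("pics/w5.png",b)
E
```

```text
16.2 jig [-0.8 13. ] rel axis [  -0.8 -112. ] z 0.1083 F [0.6 0.2 0.5]
scene 46 push end y -104.0
side 99 push end y -114.2
36 ang median -89.6 spread 2.0 rmax 83.0
```

View pics/w5.png

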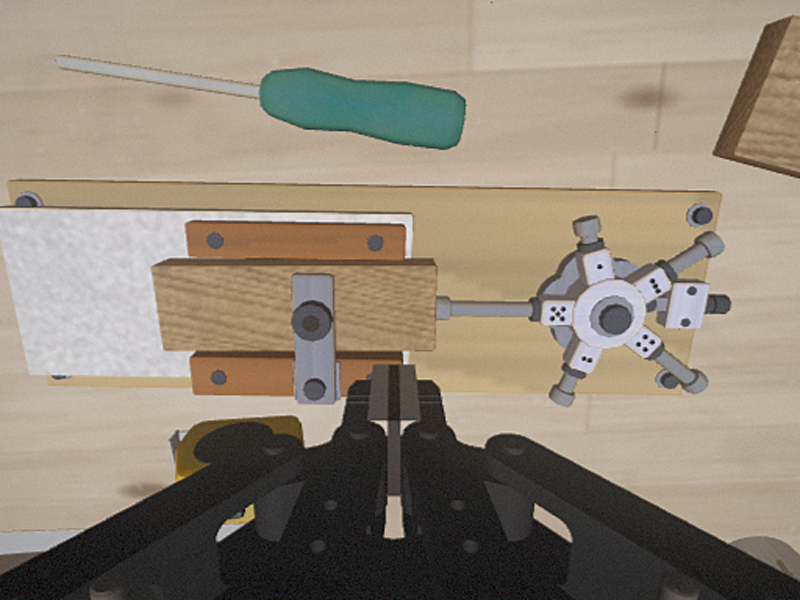

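The workpiece end at (436,307) touches the head of the longest stop (436–450), which points straight down the channel. The five-dot arm at (556,312) shows it is the longest one. The screwdriver and the tape measure lie where they were, and the robot is clear of everything.

```bash
python3 -c "
from plant import *
print(sign_off())"
```

```text
the job is handed in; nothing more can be done
None
```

The job is handed in at about 16 s: the longest stop is clicked in pointing down the channel, the workpiece butts against it, and I saw no bystander moved; the judge's verdict was not shown.

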